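# Charge the casting pot and hold the kiln lid open

### The arm

A 6-joint arm with a two-finger parallel gripper is mounted at the origin on the work surface. World frame = base frame: x ahead of the robot, y to its left, z up, the work surface at z = 0. Lengths are in m, angles in rad, forces in N, time in s.
With the tool pointing down it reaches from about 0.3 to 0.775 m from the base axis. Payload 14.6 kg.
Tool frame: the origin (TCP) lies at the very end of the fingers, on their centre line; the grasp point (between the pads) lies 19 mm behind it; z points along the fingers, y is the line along which they close (so a half turn about z gives the same grasp; the last joint's range is limited). The gripper opens to 94 mm and grips with 3 to 60 N. Pads are 16 mm wide; open, the fingers measure 119 mm over their backs; the gripper's body (75 mm by 177 mm) begins 78 mm behind the grasp point.
Start: joints at [1.268, 0.3, 1.521, -0, 1.321, -0.067], TCP at [0.128, 0.535, 0.205] pointing down, gripper open.
Joint ranges: [-3.03, 3.03], [-0.79, 2.21], [0.23, 2.52], [-1.04, 4.18], [0, 3.07], [-2.55, 2.55]. Speed limits (rad/s): [2.22, 2.22, 2.57, 3.14, 3.14, 3.14].

### API

Orientations are given as [roll, pitch, yaw] about the fixed x, y, z axes, in that order (R = Rz(yaw) Ry(pitch) Rx(roll)).
In Python, from station import ctrl gives the robot as it stands.
- The arm moves only by the tool move_arm, never from a script. Its argument "increments" is a list of rows, each a list of 7 numbers: the opening, from 0 (shut) to 1 (fully open), then the shift along the tool's x, y, z in units of 50 mm (1.0 is 50 mm), then the turn, a rotation vector about the tool's x, y, z in rad. In form: [[claw, tx, ty, tz, rx, ry, rz], ...]. A call has 1 to 20 rows; each row shifts and turns the commanded pose from where the row before left it, along the tool's axes as they then stand; what a row does not reach is not made up. A row lasts 1/10 s, in which the tool goes at most 50 mm and 8.59 degrees, less where a joint would pass 70% of its speed; a pose out of reach is approached as far as the arm can. A call is refused whole if a number of a shift passes 1 or a number of a turn 0.15, either way. A call with a gripper value outside its range is refused whole. The fingers move at their own pace and stop on an object; "force" is the grip in N (left out, the last holds). Time passes only in rows, so rows that do not move let the fingers close. It gives the time, the measured TCP pose, the force, the opening and the grip force at its end, in the units of the state.
- ctrl.get_obs(): the state, without advancing time (a new reading comes with each control period).
- ctrl.camera(name): name is "scene" or "top" or "wrist"; returns a dict with "color" (480x640x3 uint8, blue, green, red), "K" (3x3 intrinsics, pixels), "pose" (4x4, takes a point from camera to world coordinates); the wrist camera has in their place "tool_from_camera" (4x4, takes a point from camera to tool coordinates, whose origin is the TCP and whose axes are the flange's). Camera axes: x right, y down, z forward; pixel columns grow to the right and rows downward; lengths in m; the calibration is good to about 2 mm. A picture is of the moment at which its call begins: read the wrist's pose just before it. There is no depth.
- ctrl.hand_in(): hands the job in; it is judged then, once.
Trained networks look in a picture, given as the dict that the camera call returned (one of the last four; its "shot" number tells which), for a name from the list of things; names that differ only in an ending like _2 or _b are one class to them, and where a whole thing is asked for, a point or a joint stands for the part that bears it (a point fixed in the world has none). Each returns a list of dicts, best first, with "conf" (0 to 1); they miss things now and then, are a little off and sometimes report something else, mostly with a low value. They report only what shows in the picture. A call takes as long as a camera call. They do not tell look-alikes from the thing itself.
- ctrl.cut_out(name, picture): "mask" (480x640 bool, what is visible of it) and "centre" ([row, column] in pixels, amid what is visible of it).
The state is a dict: "time_s": time; "qpos": joint angles; "joint_vel": joint speeds; "tau": joint torques, N m; "ee_pos": TCP position; "eef_rot": TCP orientation; "force": force on the tool from outside, world axes, zero at the start; "moment": the same for the moment, N m; "grip_width": finger opening in m; "grip_force": force on a finger pad.
Only numpy, scipy, OpenCV 4.12 (cv2) and the standard library are available. Lean on these libraries where they do the work, as an engineer would, in place of code of your own. Each camera call takes 0.05 s, during which the arm holds its last target. There are 200 camera calls.

### The job

Take the amber glass ball from the cork rack and lower it gently to the bottom of the terracotta casting pot: set it down rather than drop it. Then lift the kiln lid by its bar handle to 45 degrees and keep holding it there, so that I have both hands free to load the pot; finish still holding, because the lid falls shut if let go. Leave the pot standing where it is, and do not disturb the other balls, the jars, the bottle or the tools.

Things in the scene. Friction and masses are not known exactly. Their poses are not given: they have to be found in the camera images.
- amber_ball: Solid amber (orange-yellow) glass ball, 44 mm across, about 110 g. Its origin is a point on its surface (the underside at the start) and turns with it; use amber_ball_center.
- amber_ball_center (a point): Centre of the amber ball. At the start it sits in one of three cork cradles on the rack, 33 mm above the table; which one varies.
- blue_ball: Solid blue glass ball, 44 mm across, on the rack; origin on its surface. Leave alone.
- blue_ball_center (a point): Centre of the blue ball.
- green_ball: Solid green glass ball, 44 mm across, on the rack; origin on its surface. Leave alone.
- green_ball_center (a point): Centre of the green ball.
- rack: Fixed ball rack: pale wooden board 270 mm (its x) by 56 mm (its y), 6 mm thick, with three square cork cradles (open frames 36 mm outside, 28 mm inside, 10 mm high, so their tops are 16 mm above the table) at x = -90, 0 and 90 mm on its centre line. Origin: centre of its underside, on the table; x along the board.
- pot: Loose terracotta pot, 88 mm high, about 550 g, standing on the table. Walls 6 mm thick; inside it is about 96 mm across at the floor, widening to 120 mm at the mouth (132 mm outside at the rim). Inner floor 6 mm above its underside. Origin: centre of its underside; z up the pot.
- kiln: Small fixed grey table-top kiln, open-topped box 220 mm deep (its x) by 240 mm wide (its y) by 115 mm high with a blue control box on its +y side (55 mm wide, 90 mm high). Origin: centre of its underside; its front, with the lid handle, faces its -x; the hinge is along its back edge.
- kiln_lid (a joint): Angle of the kiln lid in rad: 0 shut (level), growing as it opens upward; 0.785 is 45 degrees; stop at 1.35. The lid is a 215 x 240 x 28 mm slab of about 0.8 kg; it swings freely and falls shut from any angle, and at the handle it takes about 3 to 5 N to lift.
- lid_hinge (a point): Point on the hinge axis at the middle of the kiln's back edge, 117 mm above the table. Fixed to the kiln and has its axes: the hinge axis is y, x points away from the front.
- lid_handle (a point): Middle of the lid handle: a dark round wooden bar, 10 mm thick, 130 mm long, parallel to the hinge, 45 mm out from the lid's front edge on two thin stems 60 mm either side. Moves with the lid, y along the bar. Lid shut: 260 mm in front of the hinge axis and 14 mm above it (131 mm above the table). Can be pinched across from above; the bar turns between the fingers as the lid swings.
- jar0: Loose glass jar with black lid, 64 mm across, 75 mm high, towards the back of the table; origin under its centre. Leave alone.
- jar1: A second such jar. Leave alone.
- jar2: A third such jar. Leave alone.
- flux_bottle: Loose white bottle with red cap, 50 mm across, 130 mm high, at the left; origin under its centre. Leave alone.
- screwdriver: Screwdriver with orange handle lying between the robot and the kiln. Leave alone.
- brush: Black-handled brush lying to the right of the ball rack. Leave alone.
Not all that is in view belongs to the job. Several things look just like the pot: the one meant starts farthest to the robot's right.

How it is judged:
By the outcome, as a careful person would: the job done as asked, in the order asked, and still so for the second after the job is handed in, while the arm keeps its last pose, push and grip.
It also fails if it takes over 58 s, if anything falls off the work surface, if the arm or the gripper's body presses on something with over 40 N, if the wrist force passes 120 N, or if a joint passes its speed limit or range.

## Working session

There is one attempt and no reset: what is moved stays moved. The work goes in short steps, Python scripts to look and compute and a tool call to move; the robot and the scene stay as the last step left them, time stands still between calls to the robot, and variables do not carry over. Pictures are saved under pics/ and viewed, at most 10 in all, crops included, and the job is handed in when it is done.

Besides the shell and the picture viewer there is one more tool, called after "Emit:" by a JSON object that holds its "name" and its "arguments", one argument or row to a line. move_arm: Moves the arm, as the interface text tells. Its arguments: {"type":"object","properties":{"increments":{"type":"array","items":{"type":"array","items":{"type":"number"}}},"force":{"type":"number"}},"required":["increments"]}

```bash
mkdir -p pics; ls; cat > h.py <<'E'
import numpy as np, cv2
from station import ctrl
from scipy.spatial.transform import Rotation as R
def ray(p,uv):
    d=np.linalg.inv(p["K"])@[uv[0],uv[1],1]; T=np.array(p["pose"]); return T[:3,3],T[:3,:3]@d
def at_z(p,uv,z):
    o,d=ray(p,uv); return o+d*(z-o[2])/d[2]
def wpose(p,o):
    T=np.eye(4);T[:3,:3]=R.from_euler('xyz',o["eef_rot"]).as_matrix();T[:3,3]=o["ee_pos"]
    p["pose"]=T@np.array(p["tool_from_camera"]); return p
E
python3 - <<'E'
from h import *
o=ctrl.get_obs(); print({k:np.round(v,3).tolist() for k,v in o.items()})
for n in ["top","scene"]:
    p=ctrl.camera(n); cv2.imwrite(f"pics/{n}0.png",p["color"]); print(n,np.round(p["pose"],3).tolist(),p["K"][0][0])
    for t,z in [("amber_ball",.033),("blue_ball",.033),("green_ball",.033),("rack",.006),("pot",.088),("kiln",.115),("lid_handle",.131),("screwdriver",.01),("flux_bottle",.1),("jar0",.075)]:
        for r in ctrl.cut_out(t,p)[:4]:
            c=r["centre"]; print(t,round(r["conf"],2),np.round(c),r["mask"].sum(),np.round(at_z(p,(c[1],c[0]),z),3))
E
```

```text
pics
{'time_s': 0.0, 'qpos': [1.268, 0.3, 1.522, -0.0, 1.321, -0.067], 'joint_vel': [0.0, -0.001, -0.0, -0.001, 0.0, -0.001], 'tau': [-0.001, -53.178, -35.275, 0.071, 0.024, -0.0], 'ee_pos': [0.128, 0.535, 0.205], 'eef_rot': [-3.14, -0.0, 2.906], 'force': [-0.033, 1.319, -0.296], 'moment': [-0.002, -0.028, -0.038], 'grip_force': 0.0, 'grip_width': 0.094}
top [[-0.007, -0.999, 0.045, 0.453], [-1.0, 0.007, 0.004, 0.055], [-0.004, -0.045, -0.999, 1.473], [0.0, 0.0, 0.0, 1.0]] 567.867565870639
amber_ball 0.63 [233. 477.] 206 [ 0.529 -0.323  0.033]
amber_ball 0.23 [167. 366.] 606 [ 0.699 -0.044  0.033]
blue_ball 0.72 [198. 473.] 210 [ 0.617 -0.314  0.033]
green_ball 0.64 [270. 477.] 258 [ 0.435 -0.322  0.033]
rack 0.92 [237. 469.] 1589 [ 0.52  -0.309  0.006]
rack 0.35 [199. 474.] 229 [ 0.617 -0.324  0.006]
pot 0.94 [215. 402.] 2317 [ 0.57  -0.126  0.088]
pot 0.87 [329. 246.] 2339 [0.296 0.254 0.088]
kiln 0.8 [204. 251.] 11534 [0.597 0.24  0.115]
lid_handle 0.84 [197. 256.] 9735 [0.612 0.226 0.131]
lid_handle 0.28 [280. 125.] 510 [0.418 0.535 0.131]
lid_handle 0.22 [205. 249.] 11338 [0.593
[... 579 characters left out ...]
69 [405. 249.] 415 [ 0.626 -0.324  0.033]
blue_ball 0.44 [214. 377.] 10042 [0.602 0.257 0.033]
green_ball 0.93 [355. 181.] 383 [ 0.443 -0.321  0.033]
rack 0.83 [391. 227.] 2274 [ 0.563 -0.32   0.006]
pot 0.87 [166. 284.] 1813 [0.319 0.228 0.088]
pot 0.27 [214. 378.] 9997 [0.623 0.209 0.088]
kiln 0.58 [214. 379.] 9974 [0.634 0.187 0.115]
lid_handle 0.75 [199. 380.] 6725 [0.617 0.22  0.131]
screwdriver 0.71 [238. 274.] 452 [0.407 0.054 0.01 ]
flux_bottle 0.91 [124. 374.] 526 [0.445 0.521 0.1  ]
flux_bottle 0.53 [197. 376.] 7152 [0.595 0.25  0.1  ]
jar0 0.95 [312. 355.] 943 [ 0.707 -0.057  0.075]
jar0 0.82 [353. 349.] 1088 [ 0.743 -0.145  0.075]
jar0 0.74 [387. 328.] 1230 [ 0.745 -0.226  0.075]
```

View pics/top0.png

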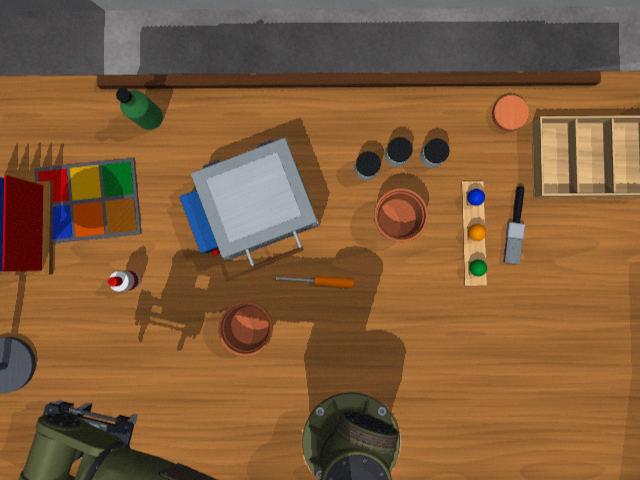

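View pics/scene0.png

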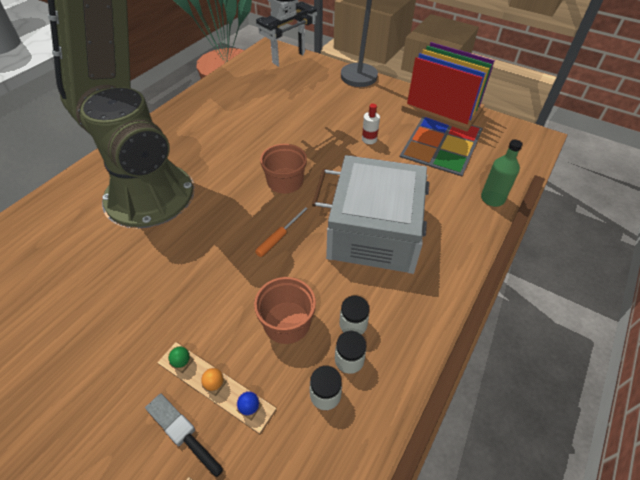

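Top view: the amber ball is the middle one at (477,233), with blue at (476,197) and green at (478,268). Things that could be confused with it:
- **Ball:** screwdriver handle (335,282), orange tile (90,222), terracotta disc (511,112).
- **Pot:** right pot (401,215), left pot (246,329), disc (511,112), which is smaller and has no mouth.

I choose the amber ball at (477,233) and the right pot at (401,215), and check both in one crop along with the handle.

```bash
python3 - <<'E'
from h import *
p=ctrl.camera("top"); im=p["color"]
a=cv2.resize(im[85:295,360:550],None,fx=2.1,fy=2.1,interpolation=cv2.INTER_CUBIC)
b=cv2.resize(im[125:283,175:331],None,fx=2.5,fy=2.5,interpolation=cv2.INTER_CUBIC)
H=max(a.shape[0],b.shape[0]); f=lambda x:cv2.copyMakeBorder(x,0,H-x.shape[0],0,0,cv2.BORDER_CONSTANT)
cv2.imwrite("pics/crop1.png",np.hstack([f(a),f(b)])); print(a.shape,b.shape)
for t,z in [("pot",.088),("jar0",.075),("brush",.01)]:
    for r in ctrl.cut_out(t,p)[:4]:
        c,_=cv2.findContours(r["mask"].astype(np.uint8),0,1); c=max(c,key=cv2.contourArea)
        e=cv2.minEnclosingCircle(c); print(t,round(r["conf"],2),np.round(e[0],1),e[1],np.round(at_z(p,e[0],z),3),"diam",e[1]*2*(1.473-z)/567.9)
E
```

```text
(441, 399, 3) (395, 390, 3)
pot 0.71 [475.  196.5] 9.12424373626709 [ 0.615 -0.306  0.088] diam 0.04450458733836915
pot 0.67 [400.  215.1] 27.731727600097656 [ 0.571 -0.122  0.088] diam 0.13526480974162797
pot 0.61 [244.8 327.9] 27.6877384185791 [0.299 0.258 0.088] diam 0.13505024726089823
jar0 0.82 [398.6 151.8] 14.429346084594727 [ 0.729 -0.122  0.075] diam 0.0710414714783005
jar0 0.78 [366.7 165.6] 14.232136726379395 [ 0.695 -0.043  0.075] diam 0.07007053052818593
jar0 0.59 [434. 153.] 15.811488151550293 [ 0.725 -0.21   0.075] diam 0.07784631250525555
brush 0.72 [475.8 197.1] 8.753860473632812 [ 0.622 -0.328  0.01 ] diam 0.04510265142780351
brush 0.6 [516.  225.5] 37.97706604003906 [ 0.548 -0.43   0.01 ] diam 0.19566982784496267
```

View pics/crop1.png

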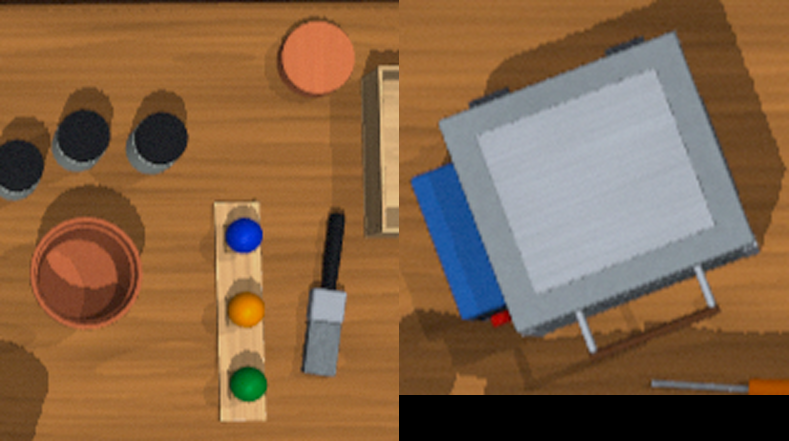

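The crop confirms the choices: amber is the middle ball, the right pot has an open mouth about 135 mm across, and the disc is flat and filled. The handle bar runs from about px (252,267) to (303,249). I now move to above the ball.

Emit:
{"name": "move_arm", "arguments": {
  "increments": [
    [1,0,0,0,0,0,-0.118],
    [1,0,0,0,0,0,-0.118],
    [1,-0.6,-0.52,0,0,0,0],
    [1,-0.6,-0.52,0,0,0,0],
    [1,-0.6,-0.52,0,0,0,0],
    [1,-0.6,-0.52,0,0,0,0],
    [1,-0.6,-0.52,0,0,0,0],
    [1,-0.6,-0.52,0,0,0,0],
    [1,-0.6,-0.52,0,0,0,0],
    [1,-0.6,-0.52,0,0,0,0],
    [1,-0.6,-0.52,0,0,0,0],
    [1,-0.15,-0.7,0,0,0,0],
    [1,-0.15,-0.7,0,0,0,0],
    [1,-0.15,-0.7,0,0,0,0],
    [1,-0.15,-0.7,0,0,0,0],
    [1,-0.15,-0.7,0,0,0,0],
    [1,-0.15,-0.7,0,0,0,0],
    [1,-0.15,-0.7,0,0,0,0],
    [1,-0.15,-0.7,0,0,0,0],
    [1,-0.15,-0.7,0,0,0,0]
  ]
}}

```text
time_s: 3.3
ee_pos: [0.4662, -0.0157, 0.2057]
eef_rot: [-3.142, 0.0, -3.141]
force: [0.5, -0.1, 0.9]
grip_width: 0.094
grip_force: 0.0
```

Emit:
{"name": "move_arm", "arguments": {
  "increments": [
    [1,-0.15,-0.7,0,0,0,0],
    [1,-0.15,-0.7,0,0,0,0],
    [1,-0.15,-0.7,0,0,0,0],
    [1,-0.15,-0.7,0,0,0,0],
    [1,-0.15,-0.7,0,0,0,0],
    [1,-0.15,-0.7,0,0,0,0],
    [1,-0.15,-0.7,0,0,0,0],
    [1,-0.15,-0.7,0,0,0,0],
    [1,0,0,0,0,0,0],
    [1,0,0,0,0,0,0]
  ]
}}

```text
time_s: 4.3
ee_pos: [0.526, -0.2944, 0.205]
eef_rot: [3.141, -0.001, 3.141]
force: [-0.0, 0.7, -0.1]
grip_width: 0.0942
grip_force: 0.0
```

```bash
python3 - <<'E'
from h import *
o=ctrl.get_obs(); print(o["time_s"],np.round(o["ee_pos"],4),np.round(o["eef_rot"],3),np.round(o["qpos"],2))
p=wpose(ctrl.camera("wrist"),o); cv2.imwrite("pics/w1.png",p["color"])
for t,z in [("amber_ball",.033),("blue_ball",.033),("green_ball",.033),("pot",.088)]:
    for r in ctrl.cut_out(t,p)[:2]:
        c=r["centre"]; print(t,round(r["conf"],2),np.round(c),r["mask"].sum(),np.round(at_z(p,(c[1],c[0]),z),4))
E
```

```text
4.3 [ 0.526  -0.2944  0.205 ] [ 3.141e+00 -1.000e-03  3.141e+00] [-0.57  0.42  1.36  0.    1.36 -2.14]
amber_ball 0.9 [221. 290.] 1594 [ 0.5318 -0.3232  0.033 ]
amber_ball 0.5 [196. 189.] 5560 [ 0.5079 -0.418   0.033 ]
blue_ball 0.96 [304. 294.] 1428 [ 0.6189 -0.3215  0.033 ]
green_ball 0.57 [119. 285.] 1967 [ 0.4382 -0.3259  0.033 ]
pot 0.68 [260. 515.] 17913 [ 0.5532 -0.1318  0.088 ]
```

View pics/w1.png

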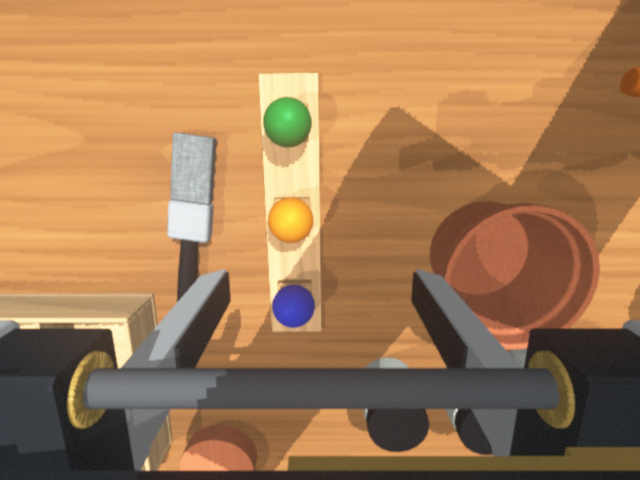

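The wrist view shows amber at px (290,220), between green (287,122) and blue (293,305). The brush is to the left and the pot to the right at about (515,265). Amber's position matches the midpoint of the outer balls, so I descend and grip.

Emit:
{"name": "move_arm", "arguments": {
  "increments": [
    [0.72,-0.04,-0.29,0.2,0,0,0],
    [0.72,-0.04,-0.29,0.3,0,0,0],
    [0.72,0,0,0.5,0,0,0],
    [0.72,0,0,0.5,0,0,0],
    [0.72,0,0,0.5,0,0,0],
    [0.72,0,0,0.5,0,0,0],
    [0.72,0,0,0.5,0,0,0],
    [0.72,0,0,0.4,0,0,0],
    [0.72,0,0,0.24,0,0,0],
    [0.72,0,0,0.14,0,0,0],
    [0.72,0,0,0,0,0,0],
    [0.72,0,0,0,0,0,0]
  ],
  "force": 10
}}

```text
time_s: 5.75
ee_pos: [0.5305, -0.3235, 0.0172]
eef_rot: [-3.141, 0.001, -3.141]
force: [-1.0, -0.1, 0.4]
grip_width: 0.0676
grip_force: 0.0
```

Emit:
{"name": "move_arm", "arguments": {
  "increments": [
    [0.5,0,0,0,0,0,0],
    [0.3,0,0,0,0,0,0],
    [0.3,0,0,0,0,0,0],
    [0.3,0,0,0,0,0,0],
    [0.3,0,0,0,0,0,0],
    [0.3,0,0,0,0,0,0]
  ],
  "force": 10
}}

```text
time_s: 6.35
ee_pos: [0.5303, -0.3233, 0.0167]
eef_rot: [-3.141, 0.0, -3.141]
force: [0.5, -0.2, 1.4]
grip_width: 0.0436
grip_force: 10.0
```

Emit:
{"name": "move_arm", "arguments": {
  "increments": [
    [0.3,0,0,-0.1,0,0,0],
    [0.3,0,0,-0.3,0,0,0],
    [0.3,0,0,-0.5,0,0,0],
    [0.3,0,0,-0.5,0,0,0],
    [0.3,0,0,-0.5,0,0,0],
    [0.3,0,0,-0.5,0,0,0],
    [0.3,0,0,-0.4,0,0,0],
    [0.3,-0.1,0.5,-0.2,0,0,0],
    [0.3,-0.1,0.5,0,0,0,0],
    [0.3,-0.1,0.5,0,0,0,0],
    [0.3,-0.1,0.5,0,0,0,0],
    [0.3,-0.1,0.5,0,0,0,0],
    [0.3,-0.1,0.5,0,0,0,0],
    [0.3,-0.1,0.5,0,0,0,0],
    [0.3,-0.1,0.5,0,0,0,0],
    [0.3,0,0,0,0,0,0],
    [0.3,0,0,0,0,0,0]
  ]
}}

```text
time_s: 8.05
ee_pos: [0.5702, -0.123, 0.1673]
eef_rot: [-3.141, 0.001, -3.14]
force: [-0.0, -0.7, -0.5]
grip_width: 0.0433
grip_force: 10.0
```

```bash
python3 - <<'E'
from h import *
o=ctrl.get_obs(); print(o["time_s"],np.round(o["ee_pos"],4),o["grip_width"],o["grip_force"])
p=wpose(ctrl.camera("wrist"),o); s=ctrl.camera("scene"); 
# project expected rim circle (z=.088) and ball into wrist & scene
def proj(p,X):
    T=np.linalg.inv(np.array(p["pose"])); c=(T[:3,:3]@np.array(X).T).T+T[:3,3]; u=(np.array(p["K"])@c.T).T; return u[:,:2]/u[:,2:]
a=np.linspace(0,6.28,90); C=np.c_[.571+.066*np.cos(a),-.123+.066*np.sin(a),0*a+.088]
for q in (p,s): cv2.polylines(q["color"],[proj(q,C).astype(int)],1,(255,255,0),1)
b=cv2.resize(s["color"][200:430,150:430],None,fx=1.4,fy=1.4)
w=cv2.resize(p["color"],(400,300)); c=cv2.copyMakeBorder(w,0,b.shape[0]-300,0,0,0)
cv2.imwrite("pics/w2.png",np.hstack([c,b]))
E
```

```text
8.05 [ 0.5702 -0.123   0.1673] 0.04332918473875098 9.99987781047821
```

View pics/w2.png

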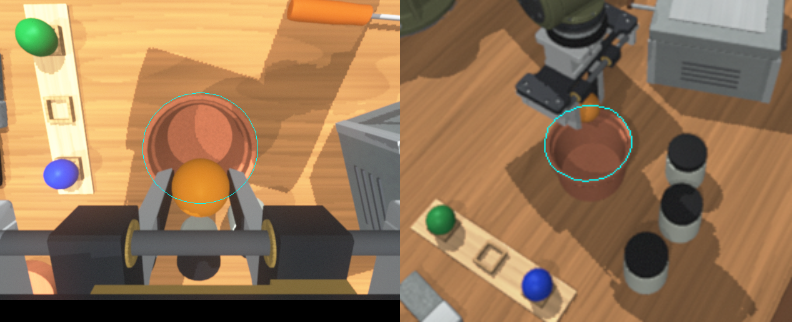

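The overlaid rim circle fits the pot in both views, with the amber ball held above the mouth, so I lower it.

Emit:
{"name": "move_arm", "arguments": {
  "increments": [
    [0.3,0,0,0.2,0,0,0],
    [0.3,0,0,0.4,0,0,0],
    [0.3,0,0,0.4,0,0,0],
    [0.3,0,0,0.4,0,0,0],
    [0.3,0,0,0.4,0,0,0],
    [0.3,0,0,0.4,0,0,0],
    [0.3,0,0,0.3,0,0,0],
    [0.3,0,0,0.2,0,0,0],
    [0.3,0,0,0.1,0,0,0],
    [0.3,0,0,0.1,0,0,0],
    [0.3,0,0,0.1,0,0,0],
    [0.3,0,0,0.04,0,0,0],
    [0.3,0,0,0,0,0,0],
    [0.3,0,0,0,0,0,0]
  ],
  "force": 6
}}

```text
time_s: 9.55
ee_pos: [0.5703, -0.1232, 0.0148]
eef_rot: [-3.141, 0.0, -3.141]
force: [0.2, 0.9, -1.3]
grip_width: 0.0434
grip_force: 6.0
```

Emit:
{"name": "move_arm", "arguments": {
  "increments": [
    [0.3,0,0,0.02,0,0,0],
    [0.3,0,0,0.02,0,0,0],
    [0.3,0,0,0,0,0,0]
  ]
}}

```text
time_s: 9.85
ee_pos: [0.5701, -0.1231, 0.0124]
eef_rot: [3.142, -0.0, -3.141]
force: [0.2, -0.3, -1.5]
grip_width: 0.0436
grip_force: 6.0
```

Emit:
{"name": "move_arm", "arguments": {
  "increments": [
    [0.3,0,0,0.02,0,0,0],
    [0.3,0,0,0.01,0,0,0],
    [0.3,0,0,0,0,0,0]
  ]
}}

```text
time_s: 10.15
ee_pos: [0.5708, -0.1232, 0.0119]
eef_rot: [-3.141, 0.002, -3.141]
force: [0.2, 1.1, 6.3]
grip_width: 0.0433
grip_force: 6.0
```

Emit:
{"name": "move_arm", "arguments": {
  "increments": [
    [0.3,0,0,0.01,0,0,0],
    [0.3,0,0,0.01,0,0,0],
    [0.3,0,0,0,0,0,0]
  ]
}}

```text
time_s: 10.45
ee_pos: [0.5711, -0.1233, 0.0112]
eef_rot: [-3.141, 0.003, -3.141]
force: [-0.6, 1.0, 8.8]
grip_width: 0.0437
grip_force: 6.0
```

Contact felt, so the ball is on the floor. I ease back slightly, open, and withdraw.

Emit:
{"name": "move_arm", "arguments": {
  "increments": [
    [0.3,0,0,-0.015,0,0,0],
    [0.5,0,0,0,0,0,0],
    [0.58,0,0,0,0,0,0],
    [0.58,0,0,0,0,0,0],
    [0.58,0,0,0,0,0,0]
  ]
}}

```text
time_s: 10.95
ee_pos: [0.57, -0.1231, 0.0105]
eef_rot: [3.142, -0.0, -3.141]
force: [-0.3, -0.9, -0.1]
grip_width: 0.0543
grip_force: 0.0
```

Emit:
{"name": "move_arm", "arguments": {
  "increments": [
    [0.58,0,0,-0.1,0,0,0],
    [0.58,0,0,-0.3,0,0,0],
    [0.58,0,0,-0.5,0,0,0],
    [0.58,0,0,-0.5,0,0,0],
    [0.58,0,0,-0.5,0,0,0],
    [0.58,0,0,-0.5,0,0,0],
    [0.58,0,0,-0.5,0,0,0],
    [0.58,0,0,-0.5,0,0,0],
    [0.58,0,0,-0.5,0,0,0],
    [0.58,0,0,-0.4,0,0,0],
    [0.58,0,0,-0.2,0,0,0]
  ]
}}

```text
time_s: 12.05
ee_pos: [0.5704, -0.1232, 0.2388]
eef_rot: [-3.141, 0.003, -3.141]
force: [-0.0, -0.7, -0.1]
grip_width: 0.0544
grip_force: 0.0
```

```bash
python3 - <<'E'
from h import *
o=ctrl.get_obs(); print(o["time_s"],np.round(o["ee_pos"],4),o["grip_width"])
p=wpose(ctrl.camera("wrist"),o); t=ctrl.camera("top")
for r in ctrl.cut_out("amber_ball",p)[:1]: print(r["conf"],r["centre"],at_z(p,r["centre"][::-1],.028))
# handle: line ends in top image (px from crop)
for n,uv in [("L",(252.2,267.4)),("R",(302.6,249)),("mid",(277.4,258.2))]: print(n,np.round(at_z(t,uv,.131),4))
b=cv2.resize(t["color"][190:280,235:325],None,fx=4,fy=4,interpolation=cv2.INTER_CUBIC)
cv2.imwrite("pics/w3.png",np.hstack([cv2.copyMakeBorder(cv2.resize(p["color"],(440,330)),0,30,0,0,0),b]))
E
```

```text
12.05 [ 0.5704 -0.1232  0.2388] 0.05435956628695668
0.76 [207.4, 323.3] [ 0.57163218 -0.12049749  0.028     ]
L [0.4458 0.2342 0.131 ]
R [0.4884 0.1149 0.131 ]
mid [0.4671 0.1746 0.131 ]
```

View pics/w3.png

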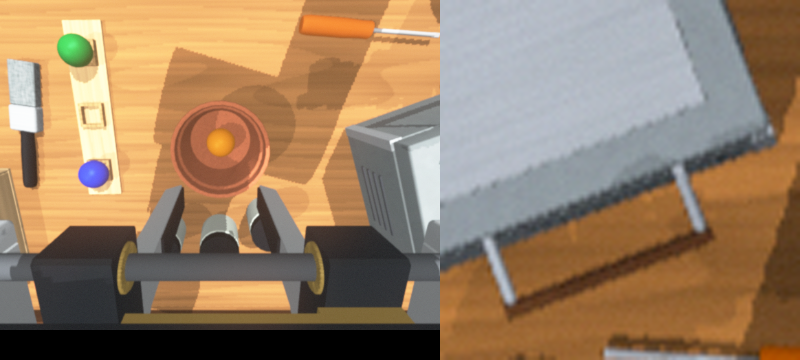

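The ball rests on the pot floor at wrist px (323,207), close to the pot's centre. The bar runs in the top image from px (252.5,268) to (302.8,248.5), so its middle is near (0.467, 0.174) and the kiln yaw is about 20.7°. I turn the tool and move above the bar.

Emit:
{"name": "move_arm", "arguments": {
  "increments": [
    [0.4,0,0,0,0,0,0.135],
    [0.35,0,0,0,0,0,0.135],
    [0.35,0,0,0,0,0,0.135],
    [0.35,0,0,0,0,0,0.135],
    [0.35,0,0,0,0,0,0.135],
    [0.35,0,0,0,0,0,0.135],
    [0.35,0,0,0,0,0,0.135],
    [0.35,0,0,0,0,0,0.135],
    [0.35,0,0,0,0,0,0.13],
    [0.35,0,0,0,0,0,0],
    [0.35,0,0,0,0,0,0]
  ]
}}

```text
time_s: 13.3
ee_pos: [0.5699, -0.1231, 0.2349]
eef_rot: [-3.14, -0.001, 1.936]
force: [-0.4, -0.4, -0.0]
grip_width: 0.0327
grip_force: 0.0
```

Emit:
{"name": "move_arm", "arguments": {
  "increments": [
    [0.35,0.52,0.015,0,0,0,0],
    [0.35,0.52,0.015,0,0,0,0],
    [0.35,0.52,0.015,0,0,0,0],
    [0.35,0.52,0.015,0,0,0,0],
    [0.35,0.52,0.015,0,0,0,0],
    [0.35,0.52,0.015,0,0,0,0],
    [0.35,0.52,0.015,0,0,0,0],
    [0.35,0.52,0.015,0,0,0,0],
    [0.35,0.52,0.015,0,0,0,0],
    [0.35,0.52,0.015,0,0,0,0],
    [0.35,0.52,0.015,0,0,0,0],
    [0.35,0.52,0.015,0,0,0,0],
    [0.35,0,0,0,0,0,0],
    [0.35,0,0,0,0,0,0]
  ]
}}

```text
time_s: 14.7
ee_pos: [0.4682, 0.1719, 0.2355]
eef_rot: [-3.141, 0.0, 1.935]
force: [0.6, 0.3, 0.6]
grip_width: 0.0329
grip_force: 0.0
```

```bash
python3 - <<'E'
from h import *
o=ctrl.get_obs(); print(o["time_s"],np.round(o["ee_pos"],4),np.round(o["eef_rot"],3),np.round(o["qpos"],2),o["grip_width"])
p=wpose(ctrl.camera("wrist"),o); cv2.imwrite("pics/w4.png",p["color"]); np.save("w4pose.npy",p["pose"]); np.save("K.npy",p["K"])
E
```

```text
14.7 [0.4682 0.1719 0.2355] [-3.141  0.     1.935] [ 0.28  0.16  1.62 -0.    1.36 -0.09] 0.03294694964385997
```

View pics/w4.png

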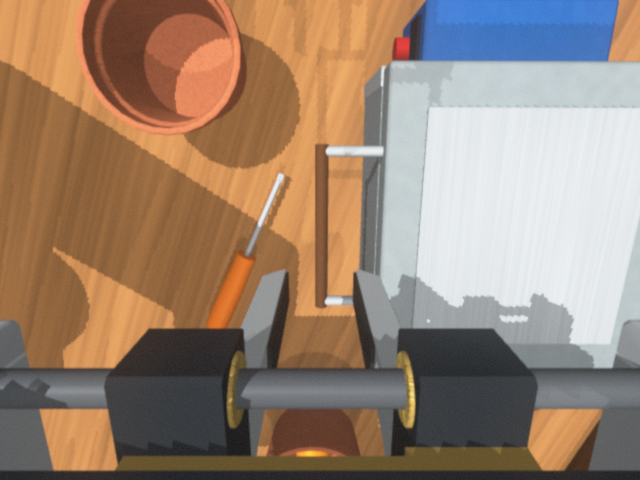

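The wrist view shows the bar running vertically at columns 316–328, rows 145–307, with its middle at about (321.5,226). It is parallel to the pads.

```bash
python3 - <<'E'
from h import *
o=ctrl.get_obs(); p={"pose":np.load("w4pose.npy"),"K":np.load("K.npy")}
a,b=at_z(p,(321.3,145),.131),at_z(p,(321.8,307),.131); m=(a+b)/2
print(a,b,np.linalg.norm(a-b),"mid",m,"yaw",np.arctan2(*(a-b)[[1,0]]))
Rt=R.from_euler('xyz',o["eef_rot"]).as_matrix(); print("tool shift/50mm",Rt.T@(m-[0,0,.015]-o["ee_pos"])/.05)
E
```

```text
[0.44560167 0.23547103 0.131     ] [0.49252326 0.11382128 0.131     ] 0.1303851924035462 mid [0.46906246 0.17464616 0.131     ] yaw 1.9389238055227405
tool shift/50mm [0.05522468 0.03477556 2.39022373]
```

Emit:
{"name": "move_arm", "arguments": {
  "increments": [
    [0.35,0.05,0.025,0.2,0,0,0],
    [0.35,0,0,0.4,0,0,0],
    [0.35,0,0,0.4,0,0,0],
    [0.35,0,0,0.4,0,0,0],
    [0.35,0,0,0.4,0,0,0],
    [0.35,0,0,0.3,0,0,0],
    [0.35,0,0,0.2,0,0,0],
    [0.35,0,0,0.09,0,0,0],
    [0.35,0,0,0,0,0,0]
  ]
}}

```text
time_s: 15.65
ee_pos: [0.4686, 0.1744, 0.1158]
eef_rot: [-3.141, -0.0, 1.932]
force: [0.3, -0.0, 0.4]
grip_width: 0.0328
grip_force: 0.0
```

Emit:
{"name": "move_arm", "arguments": {
  "increments": [
    [0.1,0,0,0,0,0,0],
    [0,0,0,0,0,0,0],
    [0,0,0,0,0,0,0],
    [0,0,0,0,0,0,0],
    [0,0,0,0,0,0,0],
    [0,0,0,0,0,0,0]
  ],
  "force": 30
}}

```text
time_s: 16.25
ee_pos: [0.4678, 0.1744, 0.1165]
eef_rot: [-3.139, 0.0, 1.932]
force: [-8.7, -3.9, 7.2]
grip_width: 0.0089
grip_force: 30.0
```

```bash
python3 - <<'E'
import numpy as np
p0=np.arctan2(14,260); r=np.hypot(.26,.014); a=np.radians(np.linspace(0,45,31))+p0
print([[0,0,round(y,3),round(z,3),0,0,0] for y,z in zip(-np.diff(r*np.cos(a))/.05,-np.diff(r*np.sin(a))/.05)])
E
```

```text
[[0, 0, np.float64(0.009), np.float64(-0.136), 0, 0, 0], [0, 0, np.float64(0.013), np.float64(-0.136), 0, 0, 0], [0, 0, np.float64(0.016), np.float64(-0.135), 0, 0, 0], [0, 0, np.float64(0.02), np.float64(-0.135), 0, 0, 0], [0, 0, np.float64(0.023), np.float64(-0.134), 0, 0, 0], [0, 0, np.float64(0.027), np.float64(-0.134), 0, 0, 0], [0, 0, np.float64(0.03), np.float64(-0.133), 0, 0, 0], [0, 0, np.float64(0.034), np.float64(-0.132), 0, 0, 0], [0, 0, np.float64(0.037), np.float64(-0.131), 0, 0, 0], [0, 0, np.float64(0.041), np.float64(-0.13), 0, 0, 0], [0, 0, np.float64(0.044), np.float64(-0.129), 0, 0, 0], [0, 0, np.float64(0.047), np.float64(-0.128), 0, 0, 0], [0, 0, np.float64(0.051), np.float64(-0.127), 0, 0, 0], [0, 0, np.float64(0.054), np.float64(-0.125), 0, 0, 0], [0, 0, np.float64(0.057), np.float64(-0.124), 0, 0, 0], [0, 0, np.float64(0.06), np.float64(-0.122), 0, 0, 0], [0, 0, np.float64(0.064), np.float64(-0.121), 0, 0, 0], [0, 0, np.float64(0.067), np.float64(-0.119), 0, 0, 0], [0, 0, np.float64(0.07), np.float64(-0.117), 0, 0, 0], [0, 0, np.float64(0.073), np.float64(-0.115), 0, 0, 0], [0, 0, np.float64(0.076), np.float64(-0.113), 0, 0, 0], [0, 0, np.float64(0.079), np.float64(-0.111), 0, 0, 0], [0, 0, np.float64(0.082), np.float64(-0.109), 0, 0, 0], [0, 0, np.float64(0.085), np.float64(-0.107), 0, 0, 0], [0, 0, np.float64(0.087), np.float64(-0.105), 0, 0, 0], [0, 0, np.float64(0.09), np.float64(-0.102), 0, 0, 0], [0, 0, np.float64(0.093), np.float64(-0.1), 0, 0, 0], [0, 0, np.float64(0.095), np.float64(-0.098), 0, 0, 0], [0, 0, np.float64(0.098), np.float64(-0.095), 0, 0, 0], [0, 0, np.float64(0.1), np.float64(-0.092), 0, 0, 0]]
```

Emit:
{"name": "move_arm", "arguments": {
  "increments": [
    [0,0,-0.02,0,0,0,0],
    [0,0,0,0,0,0,0]
  ]
}}

```text
time_s: 16.45
ee_pos: [0.4678, 0.1744, 0.1166]
eef_rot: [3.141, 0.0, 1.932]
force: [-2.0, 0.0, 3.8]
grip_width: 0.0091
grip_force: 30.0
```

Emit:
{"name": "move_arm", "arguments": {
  "increments": [
    [0,0,0.009,-0.136,0,0,0],
    [0,0,0.013,-0.136,0,0,0],
    [0,0,0.016,-0.135,0,0,0],
    [0,0,0.02,-0.135,0,0,0],
    [0,0,0.023,-0.134,0,0,0],
    [0,0,0.027,-0.134,0,0,0],
    [0,0,0.03,-0.133,0,0,0],
    [0,0,0.034,-0.132,0,0,0],
    [0,0,0.037,-0.131,0,0,0],
    [0,0,0.041,-0.13,0,0,0]
  ]
}}

```text
time_s: 17.45
ee_pos: [0.4791, 0.1787, 0.1834]
eef_rot: [-3.14, 0.0, 1.932]
force: [-4.4, -2.5, -3.6]
grip_width: 0.0091
grip_force: 30.0
```

Emit:
{"name": "move_arm", "arguments": {
  "increments": [
    [0,0,0.044,-0.129,0,0,0],
    [0,0,0.047,-0.128,0,0,0],
    [0,0,0.051,-0.127,0,0,0],
    [0,0,0.054,-0.125,0,0,0],
    [0,0,0.057,-0.124,0,0,0],
    [0,0,0.06,-0.122,0,0,0],
    [0,0,0.064,-0.121,0,0,0],
    [0,0,0.067,-0.119,0,0,0],
    [0,0,0.07,-0.117,0,0,0],
    [0,0,0.073,-0.115,0,0,0]
  ]
}}

```text
time_s: 18.45
ee_pos: [0.5059, 0.1888, 0.2453]
eef_rot: [-3.139, 0.0, 1.932]
force: [-12.3, -5.9, 4.5]
grip_width: 0.0087
grip_force: 30.0
```

Emit:
{"name": "move_arm", "arguments": {
  "increments": [
    [0,0,0.061,-0.12,0,0,0],
    [0,0,0.064,-0.118,0,0,0],
    [0,0,0.082,-0.109,0,0,0],
    [0,0,0.085,-0.107,0,0,0],
    [0,0,0.087,-0.105,0,0,0],
    [0,0,0.09,-0.102,0,0,0],
    [0,0,0.093,-0.1,0,0,0],
    [0,0,0.095,-0.098,0,0,0],
    [0,0,0.098,-0.095,0,0,0],
    [0,0,0.1,-0.092,0,0,0],
    [0,0,0,0,0,0,0],
    [0,0,0,0,0,0,0]
  ]
}}

```text
time_s: 19.65
ee_pos: [0.5466, 0.2041, 0.2982]
eef_rot: [3.141, 0.0, 1.932]
force: [-10.0, -6.4, 7.6]
grip_width: 0.0086
grip_force: 30.0
```

```bash
python3 - <<'E'
from h import *
o=ctrl.get_obs(); print(o["time_s"],np.round(o["ee_pos"],4),np.round(o["eef_rot"],3),np.round(o["force"],1),o["grip_width"])
s=ctrl.camera("scene"); t=ctrl.camera("top")
for r in ctrl.cut_out("amber_ball",t)[:2]: print(r["conf"],r["centre"],at_z(t,r["centre"][::-1],.028))
for r in ctrl.cut_out("amber_ball",s)[:2]: print(r["conf"],r["centre"],at_z(s,r["centre"][::-1],.028))
cv2.imwrite("pics/s5.png",np.hstack([s["color"][60:440,130:470],t["color"][60:440,180:540]]))
# predicted corners of lid front edge for various angles, drawn
def proj(p,X):
    T=np.linalg.inv(np.array(p["pose"])); c=(T[:3,:3]@np.array(X).T).T+T[:3,3]; u=(np.array(p["K"])@c.T).T; return u[:,:2]/u[:,2:]
th=1.936-np.pi/2; kx=np.array([np.cos(th),np.sin(th),0]); ky=np.array([-np.sin(th),np.cos(th),0]); z=np.array([0,0,1])
h=np.array([.468,.1744,.117])+.26*kx; print("hinge",h)
# angle from the measured TCP: handle is 15 mm above TCP
v=o["ee_pos"]-h; b=-(v@kx); 
for g in (.013,.015): print("lid deg", np.degrees(np.arctan2(v[2]+g,b)-np.arctan2(.014,.26)), "r",np.hypot(v[2]+g,b))
for name,q in (("scene",s),("top",t)):
  im=q["color"].copy()
  for d,c in ((40,(0,0,255)),(45,(0,255,0)),(50,(255,0,0))):
    a=np.radians(d); u=-kx*np.cos(a)+z*np.sin(a); n=kx*np.sin(a)+z*np.cos(a); m=h+.26*u+.014*n
    P=[m-.065*ky,m+.065*ky]; cv2.polylines(im,[proj(q,P).astype(int)],0,c,1)
    F=[h+.215*u-.12*ky,h+.215*u+.12*ky]; cv2.polylines(im,[proj(q,F).astype(int)],0,c,1)
  x=proj(q,[h+.15*(-kx)+.15*z])[0].astype(int); s0=im[max(0,x[1]-100):x[1]+100,max(0,x[0]-130):x[0]+130]
  cv2.imwrite(f"pics/a_{name}.png",cv2.resize(s0,None,fx=3,fy=3,interpolation=cv2.INTER_CUBIC))
E
```

```text
19.65 [0.5466 0.2041 0.2982] [3.141 0.    1.932] [-10.   -6.4   7.6] 0.008645174283546393
0.64 [217.3, 397.8] [ 0.57013757 -0.12378294  0.028     ]
0.7 [312.9, 285.9] [ 0.56769803 -0.11805649  0.028     ]
0.65 [302.1, 285.8] [ 0.55134143 -0.09526489  0.028     ]
hinge [0.71085327 0.26725628 0.117     ]
lid deg 44.747251512190964 r 0.26205642217260017
lid deg 45.03916014025168 r 0.2635421416113814
```

View pics/a_scene.png

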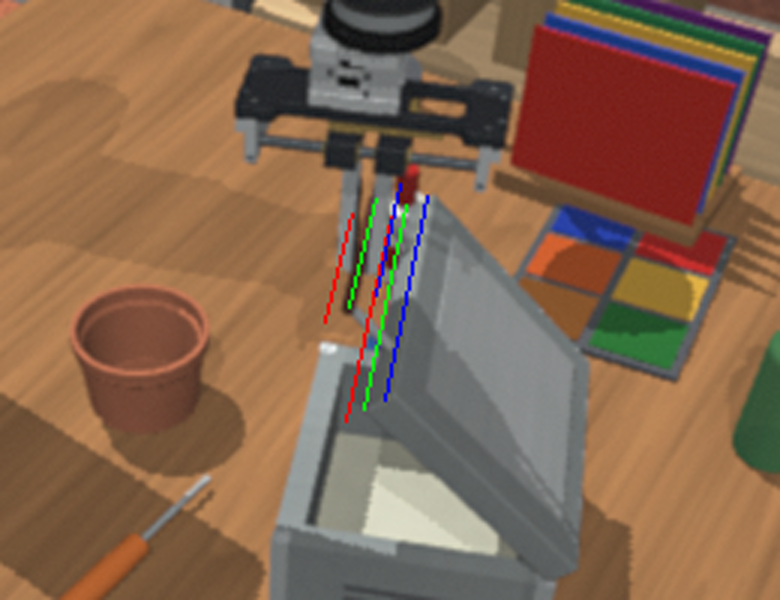

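View pics/s5.png

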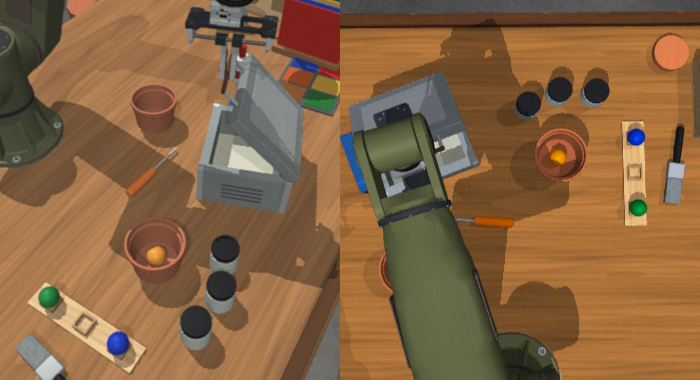

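The lid's bar lies on the 45° line in the scene view, and the ball is in the pot with nothing else disturbed. I ease off the radial push and check that the hold is steady.

Emit:
{"name": "move_arm", "arguments": {
  "increments": [
    [0,0,-0.015,-0.015,0,0,0],
    [0,0,0,0,0,0,0],
    [0,0,0,0,0,0,0],
    [0,0,0,0,0,0,0],
    [0,0,0,0,0,0,0]
  ]
}}

```text
time_s: 20.35
ee_pos: [0.5461, 0.2039, 0.2978]
eef_rot: [-3.141, 0.0, 1.932]
force: [-4.3, -3.9, 1.0]
grip_width: 0.0089
grip_force: 30.0
```

Emit:
{"name": "move_arm", "arguments": {
  "increments": [
    [0,0,0,0,0,0,0],
    [0,0,0,0,0,0,0],
    [0,0,0,0,0,0,0],
    [0,0,0,0,0,0,0],
    [0,0,0,0,0,0,0]
  ]
}}

```text
time_s: 20.85
ee_pos: [0.5461, 0.2039, 0.2978]
eef_rot: [-3.141, 0.0, 1.932]
force: [-4.8, -3.5, 1.1]
grip_width: 0.0091
grip_force: 30.0
```

Steady; handing in.

```bash
python3 -c "
from station import ctrl
print(ctrl.hand_in())"
```

```text
the job is handed in; nothing more can be done
None
```

I set the amber ball down on the floor of the right-hand pot, then lifted the kiln lid to about 45° and am still holding it there; I saw nothing else disturbed, and handed in at about 21 s.

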